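# Lock a tape measure on a worktop offcut from its far end to the pencil line

### The job

Measure how far the pencil line on the worktop offcut lies from the offcut's far end: hook the end of the tape over the far edge, draw the case back over the offcut, square to the line, until its nose stands at the line, then press the lock fully down and let go, so that the tape stays there, flat and taut, for reading. Work gently: do not drag the offcut along or press hard enough to dent it, never let the tape snap back, and leave the other things where they are.

Things in the scene. Friction and masses are not known exactly. Their poses are not given: they have to be found in the camera images.
- tape: Pocket tape measure, 0.31 kg: grey case 76 x 34 x 40 mm with a black rubber lock saddle on top. Origin: middle of its flat underside; x forward to the nose, z up. It starts on the sheet left or right of the offcut, standing on heel and hook, so its nose is up by 3.8 degrees. The blade leaves the nose 4 to 6 mm above the underside and does not bend.
- tape_nose (a point): Middle of the front face of the mouthpiece, 38 mm in front of tape, at the level of the underside. This face has to stand at the pencil line.
- tape_hook (a point): Inner face of the steel end hook (20 mm wide, 2.5 mm thick), at the level of the case's underside; the hook reaches 5 mm below that level. Blade in, this point is 40 mm in front of tape (2 mm beyond the nose); with the blade out by q it is 40 mm + q in front.
- tape_grip (a point): Middle of the lock saddle, where to grip: 59 mm above the case's underside and 4 mm behind its middle while the lock is up. The saddle is 56 mm long, 24 mm high and 37 mm wide (pinch it across this width, the tape's y axis); it overhangs the case by 1.5 mm a side. The tape can be lifted and drawn along by it.
- tape_lock (a joint): Travel of the lock saddle, m: 0 = up (free), 0.005 = fully down (locked). It slides straight down on the case and stays where it is left: 6 N or less does not move it, about 8 N starts it, about 13 N brings it to its stop. To be pressed the case must rest on something. Down, it holds the blade against a pull of over 8 N (it settles 1 to 2 mm when let go).
- tape_blade (a joint): Length of blade drawn out, m: 0 = in, at most 0.175. A spring pulls it in with 3 N (in) to 4 N (0.165 out); let go unlocked, the case runs back to its hook.
- offcut: Offcut of white laminated worktop with brown ends, 330 x 210 x 38 mm, 1.8 kg, lying loose on a plywood sheet (top at z = 0.013) over the hob. Origin: middle of its underside; x along its length, away from the robot: far edge at x = +165 mm, top at z = 38 mm. Two black dots mark the near corners. Friction alone holds it (8 N or more, more when pressed down).
- pencil_line: Dark pencil line, 2 mm wide, squared right across the top of the offcut, parallel to the far edge and 115 to 165 mm from it. Origin: middle of the line, on the top face; x away from the robot, like the offcut's; y along the line.
- mug: Dark grey mug, 88 mm wide and 106 mm high, on the sheet on the side of the offcut where the tape is not; leave it alone. Origin at the middle of its foot with the handle counted in.
- tin: Tomato tin, 75 mm across and 110 mm high, behind on the left; leave it alone. Origin: middle of the underside.
- pencil: Flat carpenter's pencil, 168 x 12 x 7 mm, lying on the sheet beyond the far end of the offcut; leave it alone. Origin: underside, middle; x towards the point.
Not all that is in view belongs to the job. Of the things that look like the tape, the largest one is meant.

How it is judged:
By the outcome, as a careful person would: the job done as asked, in the order asked, and still so for the second after the job is handed in, with the robot touching nothing.
It also fails if it takes over 64 s, if anything falls off the work surface, if the arm or the gripper's body presses on something with over 40 N, if the wrist force passes 120 N, or if a joint passes its speed limit or range.

### The arm

A 6-joint arm with a two-finger parallel gripper is mounted at the origin on a cart in front of the work surface, level with it; the furniture and walls round the work are solid. World frame = base frame: x ahead of the robot, y to its left, z up, the work surface at z = 0. Lengths are in m, angles in rad, forces in N, time in s.
With the tool pointing down it reaches from about 0.25 to 0.775 m from the base axis. Payload 4 kg.
Tool frame: the origin (TCP) lies at the very end of the fingers, on their centre line; the grasp point (between the pads) lies 19 mm behind it; z points along the fingers, y is the line along which they close (so a half turn about z gives the same grasp; the last joint's range is limited). The gripper opens to 94 mm and grips with 3 to 60 N. Pads are 16 mm wide; open, the fingers measure 119 mm over their backs; the gripper's body (75 mm by 177 mm) begins 78 mm behind the grasp point.
Start: joints at [-1.324, 0.087, 1.371, -0, 1.684, -0.103], TCP at [0.188, -0.517, 0.206] pointing down, gripper open.
Joint ranges: [-3.1, 3.1], [-0.76, 2.03], [0.27, 2.55], [-1.08, 4.22], [0.17, 2.65], [-2.57, 2.57]. Speed limits (rad/s): [2.79, 2.79, 3.14, 3.14, 3.14, 3.14].

### API

Orientations are given as a unit quaternion [w, x, y, z].
In Python, from rig import * gives the robot as it stands. The module is installed in compiled form; this text tells all that it offers.
- The arm moves only by the tool drive_tool, never from a script. Its argument "increments" is a list of rows, each a list of 5 numbers: the shift along the tool's x, y, z each as a share of 0.2 m, from -1 to 1, then the turn about the tool's z as a share of pi rad, from -1 to 1, then the opening, from 0 (shut) to 1 (fully open). In form: [[tx, ty, tz, spin, fingers], ...]. A call has 1 to 10 rows; each row shifts and turns the commanded pose from where the row before left it, along the tool's axes as they then stand; what a row does not reach is not made up. A row lasts 1/10 s, in which the tool goes at most 50 mm and 8.59 degrees, less where a joint would pass 70% of its speed; a pose out of reach is approached as far as the arm can. A call with a number of a shift or a turn outside -1 to 1 is refused whole. A call with a gripper value outside its range is refused whole. The fingers move at their own pace and stop on an object; the grip force is fixed at half the most. Time passes only in rows, so rows that do not move let the fingers close. It gives the time, the measured TCP pose, the force, the opening and the grip force at its end, in the units of the state.
- state(): the state, without advancing time (a new reading comes with each control period).
- get_image(name): name is "scene" or "side" or "wrist"; returns a dict with "img" (384x512x3 uint8, blue, green, red), "range_z" (384x512 float32, m along the optical axis (not along the pixel's ray), 0 where there is no reading), "K" (3x3 intrinsics, pixels), "rvec" (rotation vector, rad) and "tvec" (3), from world to camera coordinates, as OpenCV has them. Camera axes: x right, y down, z forward; pixel columns grow to the right and rows downward; lengths in m; the calibration is good to about 2 mm. A picture is of the moment at which its call begins.
- job_done(): hands the job in; it is judged then, once.
The state is a dict: "time_s": time; "joint_pos": joint angles; "joint_vel": joint speeds; "joint_efforts": joint torques, N m; "eef_pos": TCP position; "tcp_rot": TCP orientation; "ft_force": force on the tool from outside, world axes, zero at the start; "torque": the same for the moment, N m; "finger_gap": finger opening in m; "finger_force": force on a finger pad.
Only numpy, scipy, OpenCV 4.12 (cv2) and the standard library are available. Lean on these libraries where they do the work, as an engineer would, in place of code of your own. Each camera call takes 0.05 s, during which the arm holds its last target. There are 200 camera calls.

## Working session

There is one attempt and no reset: what is moved stays moved. The work goes in short steps, Python scripts to look and compute and a tool call to move; the robot and the scene stay as the last step left them, time stands still between calls to the robot, and variables do not carry over. Pictures are saved under pics/ and viewed, at most 10 in all, crops included, and the job is handed in when it is done.

Besides the shell and the picture viewer there is one more tool, called after "Request:" as name([rows], argument=value, ...), one row to a line, values as JSON. drive_tool: Moves the arm, as the interface text tells. Shift numbers are shares of 0.2 m and turn numbers shares of pi rad, none past 1 either way. Its arguments: {"type":"object","properties":{"increments":{"type":"array"}},"required":["increments"]}

```bash
mkdir -p pics; cat > h.py <<'E'
from rig import *
import numpy as np, cv2
def snap(n,f):
    d=get_image(n); np.savez('pics/'+f+'.npz',**d); cv2.imwrite('pics/'+f+'.png',d['img']); return d
def load(f): return np.load('pics/'+f+'.npz')
def ray(d,u,v):
    R,_=cv2.Rodrigues(d['rvec']); c=-R.T@d['tvec'].ravel()
    r=R.T@np.linalg.inv(d['K'])@np.array([u,v,1.]); return c,r
def atz(d,u,v,z):
    c,r=ray(d,u,v); return c+r*(z-c[2])/r[2]
def dep(d,u,v):
    c,r=ray(d,u,v); return c+r*d['range_z'][int(round(v)),int(round(u))]
def tri(d1,p1,d2,p2):
    c1,r1=ray(d1,*p1);c2,r2=ray(d2,*p2)
    A=np.stack([r1,-r2],1);s=np.linalg.lstsq(A,c2-c1,rcond=None)[0]
    a=c1+s[0]*r1;b=c2+s[1]*r2;return (a+b)/2,np.linalg.norm(a-b)
def proj(d,P): return cv2.projectPoints(np.array(P,float).reshape(-1,1,3),d['rvec'],d['tvec'],d['K'],None)[0].reshape(-1,2)
E
python3 - <<'E'
from h import *
a=snap('scene','s0');b=snap('side','d0')
cv2.imwrite('pics/both.png',np.vstack([a['img'],b['img']])[:, :][:768] if 0 else cv2.resize(np.hstack([a['img'],b['img']]),(800,300)))
s=state();print(s)
for d in(a,b):print(ray(d,256,192))
E
```

```text
{'time_s': 0.1, 'joint_pos': array([-1.32406888e+00,  8.79019702e-02,  1.37207274e+00,  1.64874489e-05,
        1.68357560e+00, -1.03128661e-01]), 'joint_vel': array([-0.00012314, -0.00157616, -0.00483825,  0.00189561,  0.00037799,
       -0.00065467]), 'joint_efforts': array([ 1.62005261e-03, -3.41253340e+01, -3.03302050e+01,  7.20340200e-02,
        3.04462994e-02, -1.02343802e-04]), 'eef_pos': array([ 0.18838907, -0.51622394,  0.20442521]), 'tcp_rot': array([-9.76892250e-04,  9.84738431e-01,  1.74038111e-01, -6.20476269e-05]), 'ft_force': array([-0.81389165,  0.48253523, -0.39288515]), 'torque': array([ 0.00497087, -0.00924339,  0.00257129]), 'finger_force': 0.0, 'finger_gap': 0.0938330065762784}
(array([-0.43571982,  0.67488829,  0.6440513 ]), array([ 0.7878198 , -0.44168106, -0.42992874]))
(array([0.08651708, 1.71066727, 0.8046515 ]), array([ 0.28650956, -0.86593528, -0.41016746]))
```

View pics/s0.png

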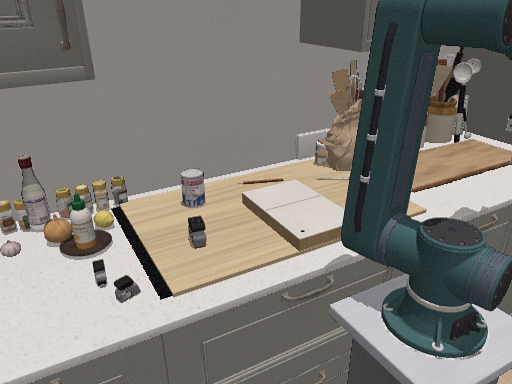

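View pics/d0.png

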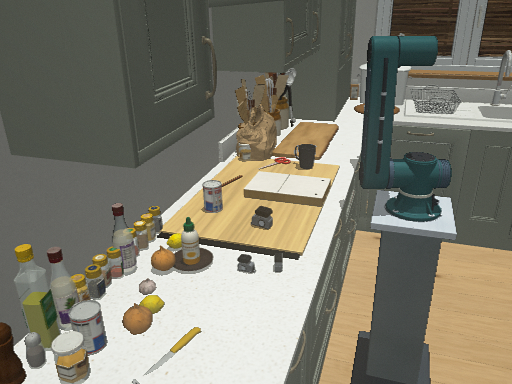

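The scene view shows the tape at about (197,232) on the left of the offcut, with its top at about (197,220). The offcut lies around (297,210), with the pencil line from about (262,190) to (312,222). The side view shows the tape at (262,217) and the mug on the right at (307,155).

```bash
python3 - <<'E'
from h import *
a=load('s0');b=load('d0')
P=lambda n,p:print(n,np.round(p,4))
P('tapetop s',dep(a,197,222));P('tapetop d',dep(b,263,211));P('tri',tri(a,(196,220),b,(263,211))[0])
for n,(u,v) in dict(nearL=(302,242),farL=(244,199),farR=(296,181)).items():P(n,atz(a,u,v,.051))
for n,(u,v) in dict(farL=(247,191),nearL=(325,202),nearR=(330,178),farR=(250,174)).items():P('d '+n,atz(b,u,v,.051))
P('tin',dep(a,193,172))
i=cv2.hconcat([cv2.resize(a['img'][155:265,170:370],None,fx=4,fy=4,interpolation=cv2.INTER_CUBIC)])
j=cv2.resize(b['img'][160:240,220:350],None,fx=4,fy=4,interpolation=cv2.INTER_CUBIC)
cv2.imwrite('pics/c0.png',i)
E
```

```text
tapetop s [0.5058 0.3289 0.0849]
tapetop d [0.5139 0.3432 0.0855]
tri [0.5199 0.3268 0.0801]
nearL [0.3278 0.1111 0.051 ]
farL [0.6255 0.1233 0.051 ]
farR [ 0.6582 -0.0955  0.051 ]
d farL [0.6518 0.1201 0.051 ]
d nearL [0.3261 0.1365 0.051 ]
d nearR [ 0.3473 -0.1108  0.051 ]
d farR [ 0.6998 -0.0614  0.051 ]
tin [0.7578 0.2368 0.1192]
```

View pics/c0.png

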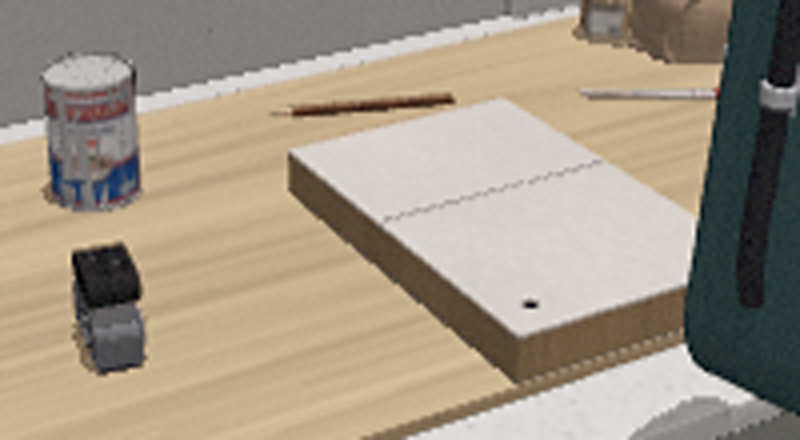

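The crop shows the tape standing on the sheet to the left, grey end towards the robot. I'll go above it and use the wrist camera.

Request:
drive_tool([
  [0.13,-0.16,-0.015,0,1],
  [0.13,-0.16,-0.015,0,1],
  [0.13,-0.16,-0.015,0,1],
  [0.13,-0.16,-0.015,0,1],
  [0.13,-0.16,-0.015,0,1],
  [0.13,-0.16,-0.015,0,1],
  [0.13,-0.16,-0.015,0,1],
  [0.13,-0.16,-0.015,0,1],
  [0.13,-0.16,-0.015,0,1],
  [0.13,-0.16,-0.015,0,1],
])

```text
time_s: 1.1
eef_pos: [0.323, -0.1253, 0.2353]
tcp_rot: [0.0, 0.985, 0.174, 0.0]
ft_force: [0.2, 0.1, 0.4]
finger_gap: 0.0938
finger_force: 0.0
```

Request:
drive_tool([
  [0.13,-0.16,-0.015,0,1],
  [0.13,-0.16,-0.015,0,1],
  [0.13,-0.16,-0.015,0,1],
  [0.13,-0.16,-0.015,0,1],
  [0.13,-0.16,-0.015,0,1],
  [0.13,-0.16,-0.015,0,1],
  [0.13,-0.16,-0.015,0,1],
  [0.13,-0.16,-0.015,0,1],
  [0,0,0,0,1],
  [0,0,0,0,1],
])

```text
time_s: 2.1
eef_pos: [0.4303, 0.1851, 0.2586]
tcp_rot: [0.0, 0.985, 0.175, -0.001]
ft_force: [0.8, 0.4, 0.2]
finger_gap: 0.0935
finger_force: 0.0
```

```bash
python3 - <<'E'
from h import *
s=state();print(s['eef_pos'],s['tcp_rot'],s['time_s'])
d=snap('wrist','w0');print(ray(d,256,192))
E
```

```text
[0.43034766 0.18505046 0.25858851] [ 4.69851055e-04  9.84586933e-01  1.74891731e-01 -1.11058379e-03] 2.1
(array([0.49241526, 0.20770344, 0.43690816]), array([-0.21041854, -0.0891003 , -0.97359999]))
```

View pics/w0.png

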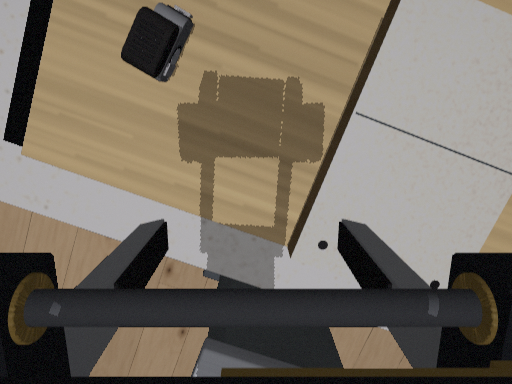

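The wrist view shows the tape's saddle centred at about (152,42), the offcut's left edge from (398,0) to (290,252), and the pencil line from (357,113) to (512,172). I'll move closer to the tape.

Request:
drive_tool([
  [0.08,-0.14,0,0,1],
  [0.08,-0.14,0,0,1],
  [0.08,-0.14,0,0,1],
  [0.08,-0.14,0,0,1],
  [0,0,0,0,1],
  [0,0,0,0,1],
])

```text
time_s: 2.75
eef_pos: [0.4525, 0.3105, 0.2592]
tcp_rot: [0.001, 0.985, 0.173, -0.0]
ft_force: [0.1, 0.3, 0.2]
finger_gap: 0.0938
finger_force: 0.0
```

```bash
python3 - <<'E'
from h import *
d=snap('wrist','w1')
P=atz(d,256,192,.08);c=proj(d,[dep(load('w0'),152,42)])[0];print(c,dep(load('w0'),152,42))
u,v=map(int,c);u0=max(0,u-100);v0=max(0,v-75);print(u0,v0)
cv2.imwrite('pics/w1c.png',cv2.resize(d['img'][v0:v0+150,u0:u0+200],None,fx=4,fy=4,interpolation=cv2.INTER_CUBIC))
E
```

```text
[266.59415287 111.11895596] [0.52001283 0.31941272 0.08438027]
166 36
```

View pics/w1c.png

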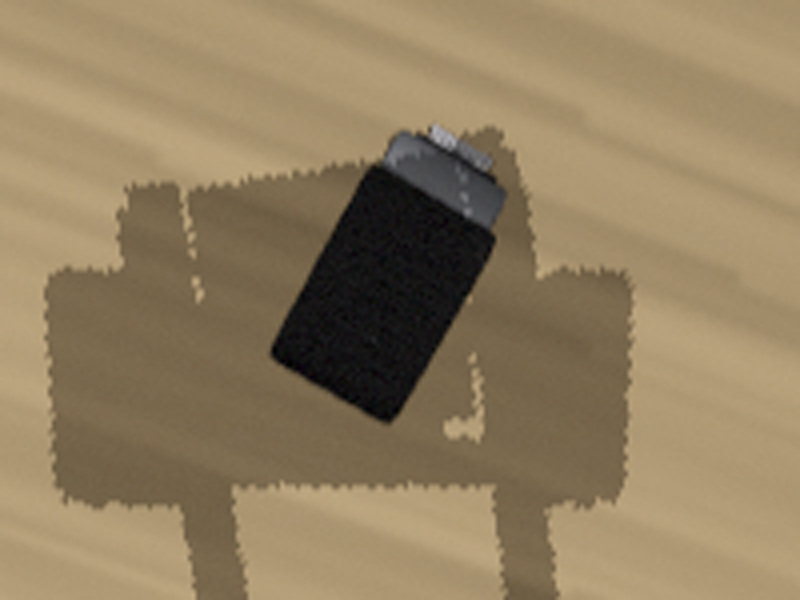

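The crop shows the saddle corners at (375,165), (495,238), (390,423) and (272,353), and the nose and hook at the top at about (462,148). So the tape faces away from the robot.

```bash
python3 - <<'E'
from h import *
d=load('w1');q=[np.array(p)/4+[166,36] for p in [(375,165),(495,238),(390,423),(272,353)]]
print(dep(d,*np.mean(q,0)))
z=dep(d,*np.mean(q,0))[2]
w=[atz(d,*p,z) for p in q];c=np.mean(w,0);f=(w[0]+w[1]-w[2]-w[3])/2
print('saddle top centre',c,'len',np.linalg.norm(f),'wid',np.linalg.norm(w[0]-w[1]),'yaw',np.degrees(np.arctan2(f[1],f[0])))
h=np.array([462,148])/4+[166,36];print('hook',atz(d,*h,.02))
print('tri w0/w1',tri(load('w0'),(152,42),d,np.mean(q,0)))
e=load('w0')
l=[atz(e,*p,.051) for p in [(398,0),(357,113),(290,250),(512,172)]];print(np.round(l,4))
for a,b in((2,0),(1,3)):
    v=l[b]-l[a];print(np.degrees(np.arctan2(v[1],v[0])))
s=state();print(s['eef_pos'],s['tcp_rot'])
E
```

```text
[0.51964466 0.32448008 0.08581201]
saddle top centre [0.51924195 0.32444623 0.08581201] len 0.051820132827463526 wid 0.03422798839085006 yaw -9.642435393934445
hook [0.56695633 0.31573791 0.02      ]
tri w0/w1 (array([0.52049653, 0.32398932, 0.07028763]), np.float64(0.0012585089904675905))
[[ 0.647   0.1061  0.051 ]
 [ 0.5302  0.0994  0.051 ]
 [ 0.3559  0.1093  0.051 ]
 [ 0.531  -0.0931  0.051 ]]
-0.6386820924800823
-89.75774350798817
[0.4525392  0.31022475 0.25954397] [ 4.88066050e-04  9.84900463e-01  1.73120842e-01 -1.19680280e-04]
```

Request:
drive_tool([
  [0.085,0.012,0,0,1],
  [0.085,0.012,0,0,1],
  [0.085,0.012,0,0,1],
  [0.085,0.012,0,0,1],
  [0,0,0.1,0.041,1],
  [0,0,0.1,0.041,1],
  [0,0,0.1,0.041,1],
  [0,0,0.1,0.041,1],
  [0,0,0.15,0,1],
  [0,0,0.15,0,1],
])

```text
time_s: 3.8
eef_pos: [0.5203, 0.3241, 0.1198]
tcp_rot: [-0.0, 0.996, -0.084, 0.001]
ft_force: [0.4, -0.1, -0.6]
finger_gap: 0.0943
finger_force: 0.0
```

Request:
drive_tool([
  [0,0,0.1,0,1],
  [0,0,0,0,1],
  [0,0,0,0,1],
])

```text
time_s: 4.1
eef_pos: [0.52, 0.3249, 0.1003]
tcp_rot: [0.0, 0.997, -0.083, 0.0]
ft_force: [0.2, 0.4, -0.3]
finger_gap: 0.0941
finger_force: 0.0
```

```bash
python3 - <<'E'
from h import *
s=state();p=s['eef_pos'];R=cv2.Rodrigues(np.zeros(3))[0]
from scipy.spatial.transform import Rotation as Ro
w,x,y,z=s['tcp_rot'];R=Ro.from_quat([x,y,z,w])
print(p,'yaw',np.degrees(np.arctan2(*R.as_matrix()[[1,0],0])),R.as_matrix()[:,2])
print('to go tool',R.inv().apply(np.array([.520,.3244,.055])-p)/.2)
d=snap('wrist','w2');print(proj(d,[[.52,.3244,.085]]))
E
```

```text
[0.52002182 0.32490208 0.10030941] yaw -9.57739957815395 [ 5.46461545e-04 -1.14720770e-04 -9.99999844e-01]
to go tool [1.83701210e-04 2.48854495e-03 2.26547226e-01]
[[252.67190378 226.28760188]]
```

View pics/w2.png

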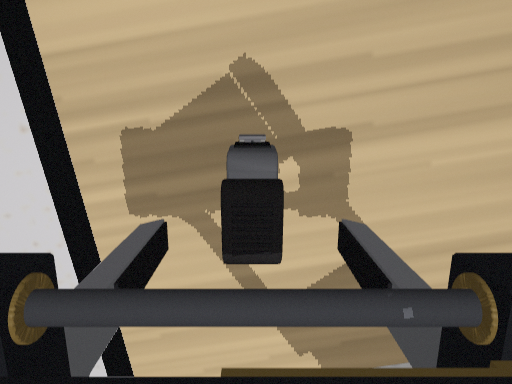

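The saddle is centred at about (252,222) between the fingers and lined up with them. I'll go down and grip.

Request:
drive_tool([
  [0,0,0.06,0,1],
  [0,0,0.06,0,1],
  [0,0,0.06,0,1],
  [0,0,0.045,0,1],
  [0,0,0,0,0.5],
  [0,0,0,0,0.45],
  [0,0,0,0,0.4],
  [0,0,0,0,0.3],
  [0,0,0,0,0.2],
  [0,0,0,0,0.2],
])

```text
time_s: 5.15
eef_pos: [0.5199, 0.3263, 0.0549]
tcp_rot: [-0.0, 0.997, -0.083, 0.0]
ft_force: [-0.0, -0.6, 0.9]
finger_gap: 0.0493
finger_force: 0.0
```

Request:
drive_tool([
  [0,0,0,0,0],
  [0,0,0,0,0],
])

```text
time_s: 5.35
eef_pos: [0.5197, 0.326, 0.0545]
tcp_rot: [0.0, 0.997, -0.083, 0.0]
ft_force: [-0.9, -1.6, 1.3]
finger_gap: 0.0368
finger_force: 30.0
```

Request:
drive_tool([
  [0,0,-0.03,0,0],
  [0,0,-0.1,0,0],
  [0,0,-0.15,0,0],
  [0,0,-0.15,0,0],
  [0,0,-0.15,0,0],
  [0,0,-0.15,0,0],
  [0,0,0,-0.018,0],
  [0,0,0,-0.018,0],
  [0,0,0,-0.018,0],
  [0,0,0,0,0],
])

```text
time_s: 6.35
eef_pos: [0.5192, 0.3261, 0.1998]
tcp_rot: [0.0, 1.0, 0.002, -0.001]
ft_force: [-0.4, -0.9, -3.2]
finger_gap: 0.0367
finger_force: 30.0
```

Request:
drive_tool([
  [0.0,0.1,0,0,0],
  [0.02,0.16,0,0,0],
  [0.02,0.16,0,0,0],
  [0.02,0.16,0,0,0],
  [0.02,0.16,0,0,0],
  [0.02,0.16,0,0,0],
  [0.02,0.16,0,0,0],
  [0.02,0.16,0,0,0],
  [0.02,0.16,0,0,0],
  [0.02,0.16,0,0,0],
])

```text
time_s: 7.35
eef_pos: [0.5563, 0.0161, 0.2003]
tcp_rot: [0.0, 1.0, 0.001, -0.0]
ft_force: [0.4, -0.5, -3.6]
finger_gap: 0.0371
finger_force: 30.0
```

Request:
drive_tool([
  [0,0.06,0,0,0],
  [0,0,0,0,0],
  [0,0,0,0,0],
  [0,0,0,0,0],
])

```text
time_s: 7.75
eef_pos: [0.5568, 0.0076, 0.2005]
tcp_rot: [-0.0, 1.0, 0.003, -0.0]
ft_force: [0.2, 0.4, -4.2]
finger_gap: 0.0369
finger_force: 30.0
```

```bash
cat >> h.py <<'E'
from scipy.spatial.transform import Rotation as Ro
def pose():
    s=state();w,x,y,z=s['tcp_rot'];M=Ro.from_quat([x,y,z,w]).as_matrix()
    print(s['time_s'],np.round(s['eef_pos'],4),'yaw',round(np.degrees(np.arctan2(M[1,0],M[0,0])),2),'gap',round(s['finger_gap'],4),np.round(s['ft_force'],1));return s['eef_pos']
E
python3 - <<'E'
from h import *
pose();d=snap('wrist','w3')
E
```

```text
7.75 [0.5568 0.0076 0.2005] yaw 0.31 gap 0.0369 [ 0.2  0.4 -4.2]
```

View pics/w3.png

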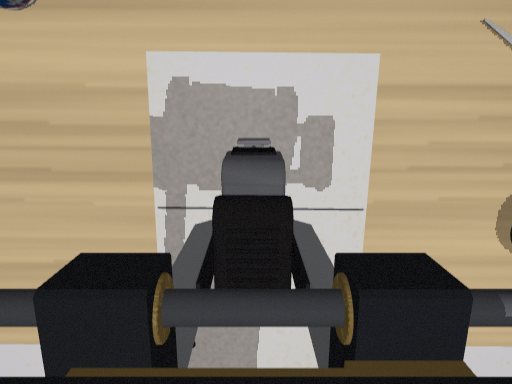

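The view from above shows the offcut's far corners at (147,52) and (380,53), and the pencil line from (157,208) to (364,209). The held tape's hook is at about (253,140).

```bash
python3 - <<'E'
from h import *
d=load('w3');g=cv2.cvtColor(d['img'],cv2.COLOR_BGR2GRAY).astype(float)
# pencil
def fit(cols,fn):
    v=[fn(c) for c in cols];w=np.array([atz(d,c,y,.051) for c,y in zip(cols,v)])
    p=np.polyfit(w[:,1],w[:,0],1);r=w[:,0]-np.polyval(p,w[:,1]);print('x=%.4f at y=.0076, perp yaw %.2f, rms %.5f'%(np.polyval(p,.0076),-np.degrees(np.arctan(p[0])),r.std()));return p
def pen(c):
    s=g[200:218,c];wt=np.clip(np.median(s)-15-s,0,None);return 200+(wt*np.arange(18)).sum()/wt.sum()
B=d['img'][:,:,0].astype(float)
def edge(c):
    s=B[44:62,c];m=(s[:4].mean()+s[-4:].mean())/2;i=np.argmax(s>m);return 44+i-(s[i]-m)/(s[i]-s[i-1])
pp=fit(list(range(165,190))+list(range(310,358)),pen);ee=fit(list(range(155,372,3)),edge)
print(np.polyval(ee,.0076)-np.polyval(pp,.0076))
print('depth top',dep(d,200,65)[2],dep(d,340,70)[2])
for u,v in[(253,137),(253,140),(253,144)]:print('hook',atz(d,u,v,.165)-[.5568,.0076,.2005],dep(d,u,v)-[.5568,.0076,.2005])
L=dict(t=[(213,197),(292,197)]);print([dep(d,*p)-[.5568,.0076,.2005] for p in[(216,210),(290,210),(253,200)]])
for x in(.142,):print(atz(d,152,100,.051),atz(d,375,100,.051))
E
```

```text
x=0.5300 at y=.0076, perp yaw -0.24, rms 0.00050
x=0.6752 at y=.0076, perp yaw -0.30, rms 0.00007
0.14517969066164127
depth top 0.04951378757400954 0.049897843268466135
hook [ 0.05085332 -0.00040952 -0.0355    ] [ 0.04279001 -0.00058755 -0.15151967]
hook [ 0.04902311 -0.00041902 -0.0355    ] [ 0.04936992 -0.00041201 -0.0310567 ]
hook [ 0.04657153 -0.00043176 -0.0355    ] [ 0.0470183  -0.00042358 -0.03050889]
[array([0.0224701 , 0.01629213, 0.0284111 ]), array([ 0.02257718, -0.01727757,  0.02820768]), array([ 0.02621819, -0.00046715,  0.0244593 ])]
[0.63299048 0.10020647 0.051     ] [ 0.63398684 -0.10514715  0.051     ]
```

Request:
drive_tool([
  [0.1,0,0,0.0033,0],
  [0.1,0,0,0,0],
  [0.1,0,0,0,0],
  [0.075,0,0,0,0],
  [0,0,0.12,0,0],
  [0,0,0.12,0,0],
  [0,0,0.12,0,0],
  [0,0,0.1,0,0],
  [0,0,0.04,0,0],
  [0,0,0,0,0],
])

```text
time_s: 8.8
eef_pos: [0.631, 0.0071, 0.0987]
tcp_rot: [-0.0, 1.0, -0.002, -0.002]
ft_force: [-0.3, 0.2, -3.1]
finger_gap: 0.0369
finger_force: 30.0
```

Request:
drive_tool([
  [0,0,0.01,0,0],
  [0,0,0.005,0,0],
  [0,0,0,0,0],
  [0,0,0,0,0],
])

```text
time_s: 9.2
eef_pos: [0.6325, 0.0061, 0.0985]
tcp_rot: [0.0, 1.0, -0.003, 0.001]
ft_force: [-0.4, 0.6, -2.7]
finger_gap: 0.037
finger_force: 30.0
```

```bash
python3 - <<'E'
from h import *
p=pose();d=snap('wrist','w4');b=snap('side','d4')
c=proj(b,[[.66,0,.06]])[0].astype(int);print(c)
A=cv2.resize(d['img'][100:250,160:350],(475,375),interpolation=cv2.INTER_CUBIC)
B=cv2.resize(b['img'][c[1]-40:c[1]+35,c[0]-20:c[0]+40],(300,375),interpolation=cv2.INTER_CUBIC)
cv2.imwrite('pics/m4.png',np.hstack([A,B]))
E
```

```text
9.2 [0.6325 0.0061 0.0985] yaw -0.36 gap 0.037 [-0.4  0.6 -2.7]
[254 178]
```

View pics/m4.png

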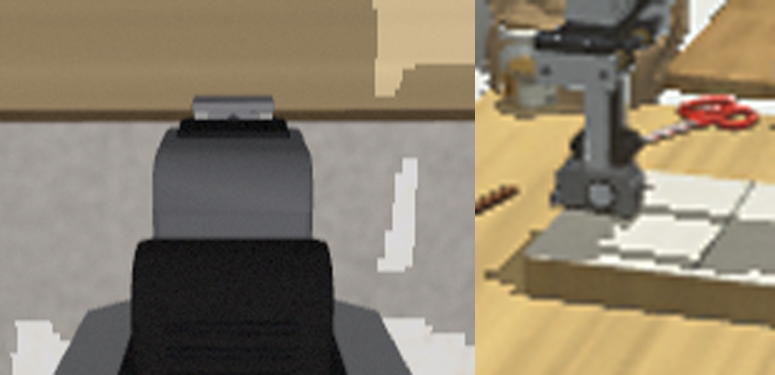

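The crop shows the hook at rows 97–118, just beyond the far top edge at about row 121. The tape is still a few mm above the offcut.

```bash
python3 - <<'E'
from h import *
d=load('w4')
for v in(97,108,118):print('hook',atz(d,160+233/2.5,100+v/2.5,.0675))
for v in(110,118,121):print('edge',atz(d,160+400/2.5,100+v/2.5,.051))
E
```

```text
hook [0.6826566  0.00491611 0.0675    ]
hook [0.68002003 0.00493306 0.0675    ]
hook [0.67760992 0.00494856 0.0675    ]
edge [ 0.67778754 -0.03872015  0.051     ]
edge [ 0.67570566 -0.03879851  0.051     ]
edge [ 0.6749227  -0.03882798  0.051     ]
```

Request:
drive_tool([
  [0,0,0.008,0,0],
  [0,0,0.008,0,0],
  [0,0,0.006,0,0],
  [0,0,0,0,0],
  [0,0,0,0,0],
])

```text
time_s: 9.8
eef_pos: [0.6319, 0.0061, 0.0929]
tcp_rot: [0.0, 1.0, -0.003, -0.0]
ft_force: [-0.6, -0.0, -2.6]
finger_gap: 0.0366
finger_force: 30.0
```

Request:
drive_tool([
  [0,0,0.004,0,0],
  [0,0,0.004,0,0],
  [0,0,0,0,0],
  [0,0,0,0,0],
])

```text
time_s: 10.2
eef_pos: [0.6324, 0.0061, 0.0923]
tcp_rot: [0.0, 1.0, -0.003, 0.001]
ft_force: [-0.9, -0.3, 1.6]
finger_gap: 0.0367
finger_force: 30.0
```

Request:
drive_tool([
  [0,0,0,0,0.5],
  [0,0,0,0,0.6],
  [0,0,0,0,0.6],
  [0,0,0,0,0.6],
  [0,0,0,0,0.6],
])

```text
time_s: 10.7
eef_pos: [0.632, 0.0061, 0.0914]
tcp_rot: [0.0, 1.0, -0.003, 0.0]
ft_force: [0.5, -0.0, 0.6]
finger_gap: 0.0563
finger_force: 0.0
```

```bash
python3 - <<'E'
from h import *
pose();d=snap('wrist','w5');b=snap('side','d5')
c=[254,178]
A=cv2.resize(d['img'][100:250,160:350],(475,375),interpolation=cv2.INTER_CUBIC)
B=cv2.resize(b['img'][c[1]-40:c[1]+35,c[0]-20:c[0]+40],(300,375),interpolation=cv2.INTER_CUBIC)
cv2.imwrite('pics/m5.png',np.hstack([A,B]))
E
```

```text
10.7 [0.632  0.0061 0.0914] yaw -0.35 gap 0.0563 [ 0.5 -0.   0.6]
```

View pics/m5.png

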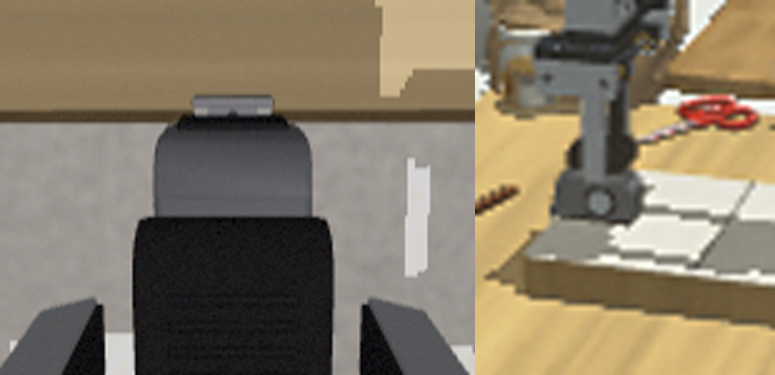

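The tape has settled flat, with its hook (row 97) hanging beyond the far edge (row 121). I'll grip again and draw it back.

Request:
drive_tool([
  [0,0,0,0,0.3],
  [0,0,0,0,0],
  [0,0,0,0,0],
  [0,0,0,0,0],
  [-0.005,0,0,0,0],
  [-0.007,0,0,0,0],
  [-0.007,0,0,0,0],
  [-0.007,0,0,0,0],
  [-0.007,0,0,0,0],
  [-0.007,0,0,0,0],
])

```text
time_s: 11.8
eef_pos: [0.6248, 0.0062, 0.0916]
tcp_rot: [0.0, 1.0, -0.003, 0.001]
ft_force: [2.4, -0.5, -2.4]
finger_gap: 0.0368
finger_force: 30.0
```

Request:
drive_tool([
  [-0.01,0,0,0,0],
  [-0.015,0,0,0,0],
  [-0.015,0,0,0,0],
  [-0.015,0,0,0,0],
  [-0.01,0,0,0,0],
  [0,0,0,0,0],
])

```text
time_s: 12.4
eef_pos: [0.6104, 0.0063, 0.0915]
tcp_rot: [0.0, 1.0, -0.003, -0.0]
ft_force: [1.7, 0.1, -0.8]
finger_gap: 0.0369
finger_force: 30.0
```

```bash
python3 - <<'E'
from h import *
pose();d=snap('wrist','w6')
cv2.imwrite('pics/m6.png',cv2.resize(d['img'][20:250,130:380],(750,600)[0:2] if 0 else (652,600),interpolation=cv2.INTER_CUBIC))
E
```

```text
12.4 [0.6104 0.0063 0.0915] yaw -0.36 gap 0.0369 [ 1.7  0.1 -0.8]
```

View pics/m6.png

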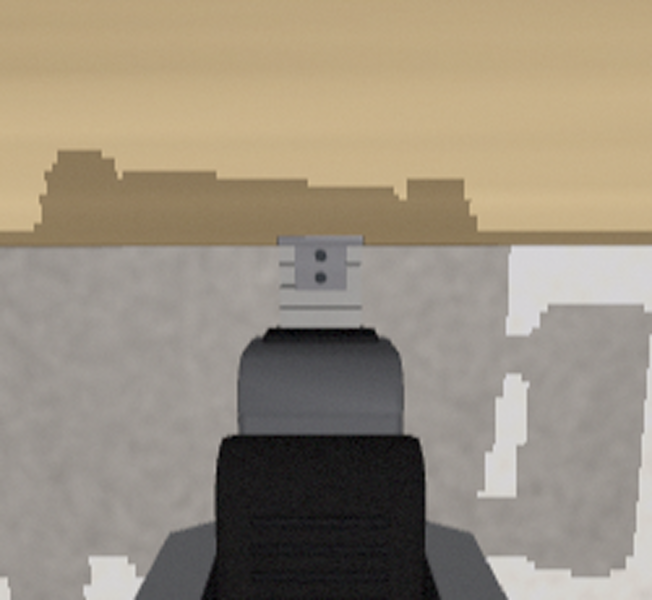

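The crop shows the hook caught on the far edge (rows 235–245) and the blade coming out. I'll carry on drawing it back.

Request:
drive_tool([
  [-0.01,0,0,0,0],
  [-0.02,0,0,0,0],
  [-0.03,0,0,0,0],
  [-0.03,0,0,0,0],
  [-0.03,0,0,0,0],
  [-0.03,0,0,0,0],
  [-0.03,0,0,0,0],
  [-0.03,0,0,0,0],
  [-0.03,0,0,0,0],
  [-0.03,0,0,0,0],
])

```text
time_s: 13.45
eef_pos: [0.5565, 0.0066, 0.0915]
tcp_rot: [0.0, 1.0, -0.003, 0.0]
ft_force: [4.4, 0.2, -1.7]
finger_gap: 0.0371
finger_force: 30.0
```

Request:
drive_tool([
  [-0.03,0,0,0,0],
  [-0.03,0,0,0,0],
  [-0.03,0,0,0,0],
  [-0.03,0,0,0,0],
  [-0.03,0,0,0,0],
  [-0.03,0,0,0,0],
  [-0.03,0,0,0,0],
  [-0.03,0,0,0,0],
  [-0.02,0,0,0,0],
  [-0.01,0,0,0,0],
])

```text
time_s: 14.45
eef_pos: [0.5025, 0.0069, 0.0915]
tcp_rot: [0.0, 1.0, -0.003, -0.0]
ft_force: [4.8, 0.5, -2.7]
finger_gap: 0.0367
finger_force: 30.0
```

Request:
drive_tool([
  [0,0,0,0,0],
  [0,0,0,0,0],
  [0,0,0,0,0],
])

```text
time_s: 14.75
eef_pos: [0.5026, 0.0069, 0.0915]
tcp_rot: [0.0, 1.0, -0.003, -0.001]
ft_force: [2.7, -0.6, -0.8]
finger_gap: 0.0368
finger_force: 30.0
```

```bash
python3 - <<'E'
from h import *
pose();d=snap('wrist','w7')
print(proj(d,[[.53,.06,.051],[.6752,.006,.051]]))
cv2.imwrite('pics/m7.png',cv2.resize(d['img'][60:210,156:356],(800,600),interpolation=cv2.INTER_CUBIC))
E
```

```text
14.75 [0.5026 0.0069 0.0915] yaw -0.35 gap 0.0368 [ 2.7 -0.6 -0.8]
[[169.36862123 173.75780242]
 [251.36841935 -88.19460189]]
```

View pics/m7.png

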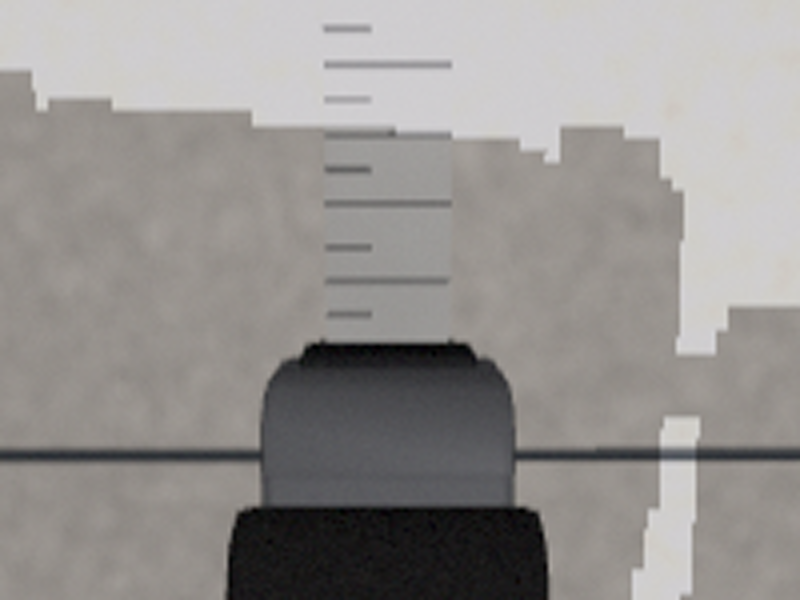

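The crop shows the pencil line at row 455 and the mouthpiece's front face at about row 343. The nose is still roughly 17 mm beyond the line.

```bash
python3 - <<'E'
from h import *
d=load('w7');print(ray(d,256,192)[0])
for z in(.051,.057,.061,.065):print(z,atz(d,156+385/4,60+343/4,z)[0]-atz(d,156+385/4,60+455/4,.051)[0])
b=snap('side','d7')
E
```

```text
[0.56855738 0.00619726 0.26984645]
0.051 0.017978997458035995
0.057 0.018553126871223014
0.061 0.018935879813347656
0.065 0.019318632755472298
```

I miscounted: that was my 11th picture and the limit is 10. I won't view any more, and will check the rest numerically with image code.

Request:
drive_tool([
  [-0.01,0,0,0,0],
  [-0.02,0,0,0,0],
  [-0.02,0,0,0,0],
  [-0.02,0,0,0,0],
  [-0.015,0,0,0,0],
  [-0.008,0,0,0,0],
  [-0.005,0,0,0,0],
  [0,0,0,0,0],
  [0,0,0,0,0],
  [0,0,0,0,0],
])

```text
time_s: 15.85
eef_pos: [0.4834, 0.007, 0.0914]
tcp_rot: [0.0, 1.0, -0.003, -0.0]
ft_force: [3.6, -0.7, -2.2]
finger_gap: 0.037
finger_force: 30.0
```

```bash
cat >> h.py <<'E'
def gauge(f):
    d=snap('wrist',f);g=cv2.cvtColor(d['img'],cv2.COLOR_BGR2GRAY).astype(float)
    # nose: black mouth against the bright blade
    n=[]
    for c in range(248,258):
        s=g[100:200,c]; k=np.where(s<50)[0]
        k=k[0]; m=(s[k-3]+s[k+1])/2; i=np.where(s[:k+2]>m)[0][-1]
        n.append(100+i+(s[i]-m)/(s[i]-s[i+1]))
    v=np.median(n); nx=atz(d,252.5,v,.058)
    L=[]
    for c in list(range(185,215))+list(range(295,320)):
        s=g[120:185,c]; b=cv2.medianBlur(s.astype(np.float32).reshape(-1,1),5).ravel() if 0 else np.median(s)
        k=np.argmin(s); w=np.clip(np.median(s[max(0,k-6):k+7])-s[max(0,k-3):k+4]-5,0,None)
        L.append(atz(d,c,120+max(0,k-3)+(w*np.arange(len(w))).sum()/w.sum(),.051))
    L=np.array(L);r=np.median(L[:,0]);print('nose row',v,'nose',nx[:2],'line x',r,'spread',np.ptp(np.percentile(L[:,0],[10,90])),'diff mm',1e3*(nx[0]-r))
E
python3 - <<'E'
from h import *
pose();gauge('w8')
E
```

```text
15.85 [0.4834 0.007  0.0914] yaw -0.35 gap 0.037 [ 3.6 -0.7 -2.2]
nose row 145.32081046855214 nose [0.52933472 0.006355  ] line x 0.5298839568913132 spread 0.0004104389919969975 diff mm -0.5492389923233976
```

Request:
drive_tool([
  [-0.004,0,0,0,0],
  [0,0,0,0,0],
  [0,0,0.004,0,0],
  [0,0,0.004,0,0],
  [0,0,0.004,0,0],
  [0,0,0,0,0],
])

```text
time_s: 16.5
eef_pos: [0.4828, 0.007, 0.0909]
tcp_rot: [0.0, 1.0, -0.003, 0.0]
ft_force: [0.6, 0.6, 6.7]
finger_gap: 0.0369
finger_force: 30.0
```

Request:
drive_tool([
  [0,0,0.005,0,0],
  [0,0,0.005,0,0],
  [0,0,0,0,0],
])

```text
time_s: 16.8
eef_pos: [0.4828, 0.007, 0.0891]
tcp_rot: [0.0, 1.0, -0.003, 0.001]
ft_force: [1.0, 0.7, 7.7]
finger_gap: 0.0369
finger_force: 30.0
```

Request:
drive_tool([
  [0,0,0.005,0,0],
  [0,0,0.005,0,0],
  [0,0,0,0,0],
])

```text
time_s: 17.1
eef_pos: [0.4828, 0.007, 0.0872]
tcp_rot: [0.0, 1.0, -0.003, 0.001]
ft_force: [-0.1, -0.0, 8.3]
finger_gap: 0.0368
finger_force: 30.0
```

Request:
drive_tool([
  [0,0,0.005,0,0],
  [0,0,0.005,0,0],
  [0,0,0,0,0],
])

```text
time_s: 17.4
eef_pos: [0.4829, 0.007, 0.0863]
tcp_rot: [0.0, 1.0, -0.003, 0.001]
ft_force: [-1.6, 0.7, 13.3]
finger_gap: 0.0367
finger_force: 30.0
```

Request:
drive_tool([
  [0,0,0.004,0,0],
  [0,0,0,0,0],
  [0,0,0,0,0],
])

```text
time_s: 17.7
eef_pos: [0.4829, 0.007, 0.0863]
tcp_rot: [0.0, 1.0, -0.003, 0.001]
ft_force: [-2.8, 0.4, 16.4]
finger_gap: 0.0369
finger_force: 30.0
```

```bash
python3 - <<'E'
from h import *
pose();gauge('w9')
E
```

```text
17.7 [0.4829 0.007  0.0863] yaw -0.35 gap 0.0369 [-2.8  0.4 16.4]
nose row 146.47748085248085 nose [0.52875082 0.00631526] line x 0.5299325843474164 spread 0.00045806519218849484 diff mm -1.1817629932882046
```

Request:
drive_tool([
  [0,0,-0.006,0,0],
  [0,0,-0.006,0,0],
  [0,0,0,0,0],
  [0,0,0,0,0.45],
  [0,0,0,0,0.55],
  [0,0,0,0,0.65],
  [0,0,0,0,0.65],
  [0,0,0,0,0.65],
  [0,0,0,0,0.65],
])

```text
time_s: 18.65
eef_pos: [0.4824, 0.0071, 0.0844]
tcp_rot: [0.0, 1.0, -0.003, -0.0]
ft_force: [-0.8, -0.6, -0.1]
finger_gap: 0.0611
finger_force: 0.0
```

```bash
python3 - <<'E'
from h import *
pose();gauge('w10')
E
```

```text
18.65 [0.4824 0.0071 0.0844] yaw -0.35 gap 0.0611 [-0.8 -0.6 -0.1]
nose row 145.5 nose [0.52890908 0.00637423] line x 0.529951766326101 spread 0.00042701822712176707 diff mm -1.0426860919755532
```

Request:
drive_tool([
  [0,0,-0.03,0,0.65],
  [0,0,-0.08,0,0.65],
  [0,0,-0.12,0,0.65],
  [0,0,-0.15,0,0.65],
  [0,0,-0.15,0,0.65],
  [0,0,-0.1,0,0.65],
  [0,0,0,0,0.65],
  [0,0,0,0,0.65],
  [0,0,0,0,0.65],
])

```text
time_s: 19.6
eef_pos: [0.4818, 0.0071, 0.209]
tcp_rot: [-0.0, 1.0, -0.003, -0.001]
ft_force: [-0.2, -0.9, -0.3]
finger_gap: 0.0611
finger_force: 0.0
```

```bash
python3 - <<'E'
from h import *
p=pose();d=snap('wrist','w11');g=cv2.cvtColor(d['img'],cv2.COLOR_BGR2GRAY).astype(float)
def prof(xs,y,z):
    q=proj(d,[[x,y,z] for x in xs]);return cv2.remap(g.astype(np.float32),q[:,:1].astype(np.float32),q[:,1:].astype(np.float32),cv2.INTER_LINEAR).ravel().round().astype(int)
xs=np.arange(.520,.540,.001)
print('line',prof(xs,.05,.051));print('nose',prof(xs,.0064,.058))
xs=np.arange(.664,.690,.001)
print('edge',prof(xs,.04,.051));print('hook',prof(xs,.005,.056))
x=np.array([.49,.5]);print('saddle depth z',[round(float(dep(d,*proj(d,[[a,.0064,.118]])[0])[2]),4) for a in x])
E
```

```text
19.6 [0.4818 0.0071 0.209 ] yaw -0.35 gap 0.0611 [-0.2 -0.9 -0.3]
line [116 116 115 117 118 116 115 117 114  89  59  80 110 121 122 123 125 125
 124 125 126]
nose [ 63  62  59  57  48  39  29  23  16  78 118 128 127 127 116 106 121 126
 127 126 126]
edge [0 0 0 0 0 0 0 0 0 0 0 0 0 0 0 0 0 0 0 0 0 0 0 0 0 0]
hook [0 0 0 0 0 0 0 0 0 0 0 0 0 0 0 0 0 0 0 0 0 0 0 0 0 0]
saddle depth z [0.1161, 0.1161]
```

```bash
python3 -c "
from rig import *
print(job_done())"
```

```text
the job is handed in; nothing more can be done
None
```

The job is handed in: I hooked the tape over the far edge, drew the case back and locked it with its nose about 1 mm on the near side of the pencil line, which lies about 145 mm from the far edge; I didn't recheck the hook after letting go, as it was out of view, and I viewed 11 pictures, one over the limit of 10.

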